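Lever open the tight lid of a pipette-tip box with a spatula

TASK

The lid of the pipette-tip box is shut tight: draw the flat spatula out of its drying holder, push its blade through the slot under the lid's front edge and lever the lid up with it (not with the gripper), then swing the lid right open so that it stands at least upright. Lay the spatula down flat inside the shallow steel tray, and leave the other things on the bench where they stand.

Things in the scene. Friction and masses are not known exactly. Their poses are not given: they have to be found in the camera images.
- spatula: Loose flat lab spatula, 197 mm long, 70 g. Origin: underside of the handle's middle; x towards the blade, z up. Black handle x -52 to 52 mm, 16 wide, 16 tall. Steel neck x 48 to 76, 10 wide, 8 tall. Steel blade x 72 to 145, 22 wide, 3 thick, mid-plane at z 11, so it clears the bench when the handle lies flat. Starts in the holder handle first, about 55 mm of blade out of the mouth.
- blade_tip (a point): Middle of the spatula blade's front edge (spatula x = 145 mm, z = 11 mm; the last 13 mm are 2 mm thick and 20 mm wide); axes as spatula.
- handle_end (a point): Middle of the spatula handle's rear end face (spatula x = -52 mm, z = 8 mm); same axes as spatula.
- holder: Fixed blue drying holder: a level sleeve 155 mm long (x), 36 wide, 46 high, on a 6 mm steel foot 70 wide that ends 20 mm short of the mouth. Origin: bottom centre; x points out of the open mouth. Inside 26 mm wide, floor 14 mm, roof 42 mm above the bench, closed at the back. The spatula lies on its floor and comes out by a straight pull along x of about 145 mm.
- holder_mouth (a point): Middle of the edge-on opening of the holder (holder x = 77.5 mm, 25 mm above the bench).
- tipbox: Fixed pipette-tip box, grey with white lid, 90 deep (x), 120 wide (y), 58 mm high shut. Origin: bottom centre; x points from front to hinge side. Mid-front a pry slot right under the lid, 44 wide, 38 to 50 mm above the bench, into empty space. Before it a guide sticks out 35 mm (to x = -80): level floor 38 mm up between cheeks 44 mm apart, 50 mm high, open above and in front.
- slot (a point): Middle of the pry slot at the box's front face (box x = -45 mm, 44 mm above the bench); axes as tipbox: the blade goes in along +x. Front wall 5 mm thick; inside, the tips' tops are 36 mm above the bench. Fingers fit neither guide nor slot.
- lid_hinge (a point): Hinge axis of the lid: box x = +45 mm, 50 mm above the bench; the axis runs along box y.
- lid_front (a point): Middle of the top front edge of the lid, moves with the lid (90 mm from the hinge axis, lid 8 mm thick; its underside passes through the hinge axis).
- lid (a joint): Lid angle in rad: 0 shut (flush, no rim to take hold of), 1.57 upright, stop at 1.8. Lid 80 g on a stiff hinge: about 0.09 N m of friction plus its weight, some 1.5 to 2 N at the front edge; it stays wherever it is left.
- tray: Fixed shallow steel tray, 260 mm long (x), 110 mm wide (y), 16 mm high, walls and floor 4 mm thick. Origin: bottom centre.
- bottle: Bystander: amber bottle, 56 mm across, 120 mm high. Origin: bottom centre.
- jar: Bystander: white jar, 60 mm across, 75 mm high. Origin: bottom centre.
- beaker: Bystander: empty glass beaker, 66 mm across, 75 mm high. Origin: bottom centre.
- tube_rack: Bystander: white rack with ten capped tubes, 60 (x) by 150 by 76 mm. Origin: bottom centre.
- microplate: Bystander: white well plate, 127 (x) by 85 by 15 mm. Origin: bottom centre.
- spare_box: Bystander: loose closed box in the same plastics, 120 (x) by 85 by 57 mm, without slot or guide. Origin: bottom centre.

How it is judged (in metres and radians):
On the way, in this order (a step that is already met when the one before it is completed fails the run):
1. the spatula is drawn fully out of the holder (x of handle_end in the frame of holder_mouth above 0 m), for 0.1 s.
2. the spatula lifts the lid beyond 0.12 rad, pressing on it (value of joint lid above 0.12 rad and contact force between spatula and lid above 0.3 N), for 0.1 s.
3. the lid stands open, beyond 1.4 rad (value of joint lid above 1.4 rad), for 0.2 s.
At the end, for the whole second after the job is handed in: The lid stands still at more than 1.4 rad; the spatula lies at rest inside the tray, both its ends within the tray's outline and no more than 22 mm above the bench (flat on the tray's floor) (value of joint lid above 1.4 rad and velocity of joint lid between -0.05 and 0.05 rad/s and x of blade_tip in the frame of tray between -0.13 and 0.13 m and y of blade_tip in the frame of tray between -0.055 and 0.055 m and x of handle_end in the frame of tray between -0.13 and 0.13 m and y of handle_end in the frame of tray between -0.055 and 0.055 m and z of each of blade_tip, handle_end in the frame of tray below 0.022 m and linear speed of spatula below 0.02 m/s); the robot touches nothing.
It fails at once if the gripper presses on the lid (over 2 N) while it is still shut (less than 0.1 rad) (value of joint lid below 0.1 rad and contact force between any of the fingers, the arm and lid above 2 N).
It fails at once if a bystander is moved by more than 25 mm (distance of any of bottle, jar, beaker, tube_rack, microplate, spare_box from where it was at the start of the episode above 0.025 m).
It also fails if it takes over 54 s, if anything falls off the work surface, if the arm or the gripper's body presses on something with over 40 N, if the wrist force passes 120 N, or if a joint passes its speed limit or range.

ROBOT

A 6-joint arm with a two-finger parallel gripper is mounted at the origin on the work surface. World frame = base frame: x ahead of the robot, y to its left, z up, the work surface at z = 0. Lengths are in mm, angles in rad, forces in N, time in s.
With the tool pointing down it reaches from about 275 to 1000 mm from the base axis. Payload 8.4 kg.
Tool frame: the origin (TCP) lies at the very end of the fingers, on their centre line; the grasp point (between the pads) lies 19 mm behind it; z points along the fingers, y is the line along which they close (so a half turn about z gives the same grasp; the last joint's range is limited). The gripper opens to 85 mm and grips with 20 to 120 N. Pads are 22 mm wide; open, the fingers measure 114 mm over their backs; the gripper's body (76 mm by 85 mm) begins 54 mm behind the grasp point. The pads swing forward as they close: fully open they stand 13 mm farther back than shut.
Start: joints at [-1.302, 0.353, 1.633, -0, 1.155, -0.002], TCP at [167.187, -602.226, 195.481] pointing down, gripper open.
Joint ranges: [-2.63, 2.63], [-0.92, 2.1], [0.06, 2.66], [-1.3, 4.44], [0, 2.69], [-3.02, 3.02]. Speed limits (rad/s): [2.22, 2.22, 2.79, 3.14, 3.14, 3.14].

INTERFACE

Orientations are given as [roll, pitch, yaw] about the fixed x, y, z axes, in that order (R = Rz(yaw) Ry(pitch) Rx(roll)).
In Python, from rig import telemetry, imaging, r gives the robot as it stands. The module is installed in compiled form; this text tells all that it offers.
- The arm moves only by the tool step_arm, never from a script. Its argument "moves" is a list of rows, each a list of 3 entries, a list of its own where there are three numbers: the turn, a rotation vector about the tool's x, y, z scaled (see below), then the shift along the tool's x, y, z scaled (see below), then the opening, from -1 (shut) to 1 (fully open). A call has 1 to 8 rows; each row is the pose to reach, as a shift and turn from the pose commanded when the call began, along the tool's axes at that moment; what a row does not reach only later rows make up. The controller multiplies each number of a shift by 200 mm and each number of a turn by 45 degrees. A row lasts 1/10 s, in which the tool goes at most 50 mm and 8.59 degrees, less where a joint would pass 70% of its speed; a pose out of reach is approached as far as the arm can. A call with a number of a shift or a turn outside -1 to 1 is refused whole. A call with a gripper value outside its range is refused whole. The fingers move at their own pace and stop on an object; "squeeze" is the grip in N (left out, the last holds). Time passes only in rows, so rows that repeat a pose let the fingers close. It gives the time, the measured TCP pose, the force, the opening and the grip force at its end, in the units of the state.
- telemetry.sense(): the state, without advancing time (a new reading comes with each control period).
- imaging.grab_frame(name): name is "scene" or "side" or "wrist"; returns the picture (480x640x3 uint8, red, green, blue); there is no depth.
- imaging.calibration(name): a dict with "fx", "fy", "cx", "cy" (pixels), "cam_to_world" (4x4, takes a point from camera to world coordinates). Camera axes: x right, y up, looking along -z (the intrinsics and any distortion apply to the point x, -y, -z); pixel columns grow to the right and rows downward; lengths in mm; the calibration is good to about 2 mm. The wrist camera is an equidistant fisheye: a pixel r from the principal point sees the ray r / f radians off the axis. A picture is of the moment at which its call begins: read the wrist's pose just before it. calibration takes no time and is no camera call; for the wrist camera it gives the pose at the moment of the call.
- r.sign_off(): hands the job in; it is judged then, once.
Trained networks look in the newest picture that a camera, given by its name, has taken for a name from the list of things; names that differ only in an ending like _2 or _b are one class to them, and where a whole thing is asked for, a point or a joint stands for the part that bears it (a point fixed in the world has none). Each returns a list of dicts, best first, with "conf" (0 to 1); they miss things now and then, are a little off and sometimes report something else, mostly with a low value. They report only what shows in the picture. A call takes as long as a camera call.
- imaging.recognise(camera, name): "extent" ([left, top, width, height] in pixels, round what is visible of it).
- imaging.mark_of(camera, name): "xy" ([column, row] in pixels: a listed point, or the origin of a listed thing).
The state is a dict: "clock": time; "qpos": joint angles; "qvel": joint speeds; "joint_efforts": joint torques, N m; "eef_pos": TCP position; "tcp_rot": TCP orientation; "contact_force": force on the tool from outside, world axes, zero at the start; "wrist_torque": the same for the moment, N m; "opening": opening from 0.0 (shut) to 1.0 (fully open); "grasp_force": force on a finger pad.
Only numpy, scipy, OpenCV 4.12 (cv2) and the standard library are available. Lean on these libraries where they do the work, as an engineer would, in place of code of your own. Each camera call takes 0.05 s, during which the arm holds its last target. There are 200 camera calls.

## Working session

There is one attempt and no reset: what is moved stays moved. The work goes in short steps, Python scripts to look and compute and a tool call to move; the robot and the scene stay as the last step left them, time stands still between calls to the robot, and variables do not carry over. Pictures are saved under pics/ and viewed, at most 10 in all, crops included, and the job is handed in when it is done.

Besides the shell and the picture viewer there is one more tool, called after "Call:" as name(argument=value, ...) on one line, values as JSON. step_arm: Moves the arm, as the interface text tells. Its arguments: {"type":"object","properties":{"moves":{"type":"array"},"squeeze":{"type":"number"}},"required":["moves"]}

```bash
mkdir -p pics; cat > h.py <<'E'
from rig import telemetry, imaging, r
import numpy as np, cv2
from scipy.spatial.transform import Rotation as R
def ray(cam,uv,c=None):
    c=c or imaging.calibration(cam); T=np.array(c["cam_to_world"])
    x=(uv[0]-c["cx"])/c["fx"]; y=(uv[1]-c["cy"])/c["fy"]
    if cam=="wrist":
        t=np.hypot(x,y); k=np.sin(t)/t if t>1e-9 else 1; d=np.array([x*k,-y*k,-np.cos(t)])
    else: d=np.array([x,-y,-1.])
    d=T[:3,:3]@d; return T[:3,3],d/np.linalg.norm(d)
def onz(cam,uv,z,c=None):
    o,d=ray(cam,uv,c); return o+d*(z-o[2])/d[2]
def tri(rays):
    A=sum(np.eye(3)-np.outer(d,d) for o,d in rays); b=sum((np.eye(3)-np.outer(d,d))@o for o,d in rays)
    p=np.linalg.solve(A,b); return p,[np.linalg.norm(np.cross(p-o,d)) for o,d in rays]
def snap(cam,fn,crop=None,scale=1):
    im=imaging.grab_frame(cam)[:,:,::-1]
    if crop: x,y,w,h=crop; im=im[y:y+h,x:x+w]
    if scale!=1: im=cv2.resize(im,None,fx=scale,fy=scale,interpolation=cv2.INTER_CUBIC)
    cv2.imwrite("pics/"+fn,im)
E
python3 - <<'E'
from h import *
np.set_printoptions(precision=1,suppress=True)
for c in("scene","side"): snap(c,c+"0.png")
a=cv2.imread("pics/scene0.png");b=cv2.imread("pics/side0.png")
Z={"blade_tip":25,"holder":0,"holder_mouth":25,"tipbox":0,"slot":44,"lid_hinge":50,"lid_front":58,"tray":0,"bottle":0,"jar":0,"beaker":0,"tube_rack":0,"microplate":0,"spare_box":0}
for n,z in Z.items():
    rs=[]
    for c in("scene","side"):
        m=imaging.mark_of(c,n)
        if m:
            print(n,c,round(m[0]["conf"],2),np.array(m[0]["xy"]),onz(c,m[0]["xy"],z)[:2],len(m)); rs.append(ray(c,m[0]["xy"]))
    if len(rs)==2: p,e=tri(rs); print("   tri",p,np.array(e))
print(telemetry.sense())
for c in("scene","side"):print(imaging.calibration(c))
E
```

```text
blade_tip scene 0.59 [265.4 187.6] [ 496.7 -251.5] 2
blade_tip side 0.64 [344.7 331.5] [ 492.7 -246.6] 1
   tri [ 494.7 -249.5   26.6] [2.8 2.8]
holder scene 0.76 [228.7 171.5] [ 519.2 -376.6] 1
holder side 0.79 [381.3 398. ] [ 513.6 -377.3] 2
   tri [ 516.3 -377.1   -2. ] [2.3 2.3]
holder_mouth scene 0.93 [254.1 175.6] [ 491.7 -300.9] 2
holder_mouth side 0.8 [357.6 353.4] [ 498.5 -300.4] 2
   tri [ 495.3 -300.6   27.1] [2.9 2.9]
tipbox scene 0.8 [430.7 335.4] [498. 283.] 1
tipbox side 0.75 [286.7 198.2] [498.2 289.7] 1
   tri [498.1 283.7   2.9] [1.1 1.1]
slot scene 0.89 [421.3 309.4] [485.  238.2] 1
slot side 0.86 [289.5 193.5] [496.1 236.3] 1
   tri [491.3 237.   46.3] [5.2 5.2]
lid_hinge scene 0.95 [452. 340.] [495.6 325.9] 1
lid_hinge side 0.88 [285.5 175.2] [504.9 328.9] 2
   tri [500.9 325.1  53.8] [3.6 3.6]
lid_front scene 0.97 [419.5 306.2] [488.1 233.4] 2
lid_front side 0.7 [286.  184.4] [492.6 261.5] 1
   tri [490.6 236.4  70.2] [2.8 2.8]
tray scene 0.93 [268.8 296.4] [681.9 -31.8] 1
tray side 0.93 [393.3 260.6] [672.8 -46.4] 3
   tri [679.1 -35.6  -9.4] [0.7 0.7]
bottle s
[... 990 characters left out ...]
_force': array([ 1. ,  0.2, -0.5]), 'wrist_torque': array([-0., -0., -0.]), 'grasp_force': 0.0, 'opening': 1.0026657483591552}
{'fx': 504.51050247723754, 'fy': 504.51050247723754, 'cx': 329.63021218997295, 'cy': 232.68694728510323, 'cam_to_world': array([[  -0.7,   -0.6,    0.4,  916.9],
       [   0.7,   -0.6,    0.4,  412.2],
       [  -0. ,    0.5,    0.8, 1032.8],
       [   0. ,    0. ,    0. ,    1. ]])}
{'fx': 456.32364095059785, 'fy': 456.32364095059785, 'cx': 323.95089029546136, 'cy': 240.80223451617982, 'cam_to_world': array([[   1. ,    0.1,   -0.2,  296.3],
       [  -0.3,    0.6,   -0.8, -787.4],
       [   0. ,    0.8,    0.6,  627.9],
       [   0. ,    0. ,    0. ,    1. ]])}
```

View pics/scene0.png

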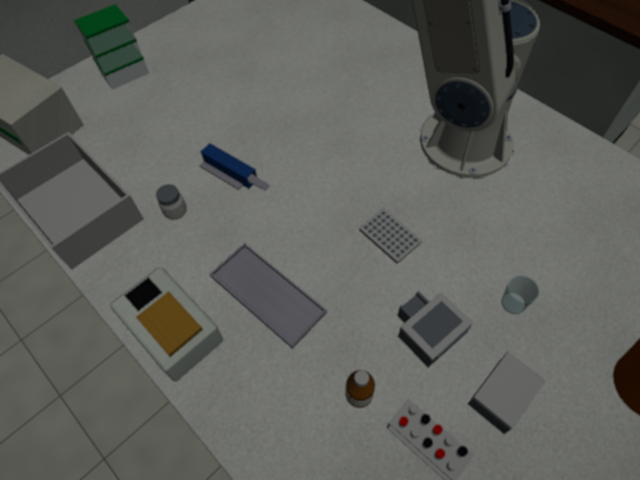

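View pics/side0.png

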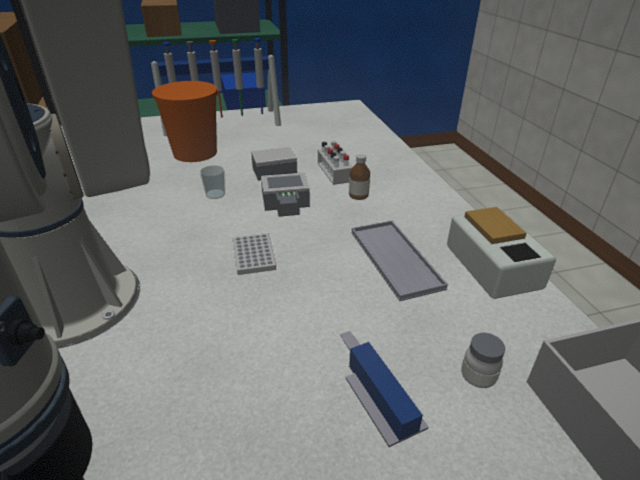

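The scene camera shows the blade sticking out of the blue holder at about (262,184), the tip box with its guide at (415,303), and the tray at (268,296). The side view agrees, and the networks' marks fit both pictures. Next I'll move above the blade for a wrist-camera look.

```bash
cat >> h.py <<'E'
def plan(p,rpy):
    """shift/turn numbers from the measured pose to TCP pose p, rpy (world)"""
    s=telemetry.sense(); R0=R.from_euler("xyz",s["tcp_rot"]); R1=R.from_euler("xyz",rpy)
    sh=R0.inv().apply(np.array(p)-s["eef_pos"])/200; t=(R0.inv()*R1).as_rotvec(degrees=True)/45
    print("at",s["eef_pos"].round(1),s["tcp_rot"].round(3),"turn",t.round(3),"shift",sh.round(4),"rows",round(max(np.linalg.norm(sh)*4,np.linalg.norm(t)*45/8.59),1))
E
python3 - <<'E'
from h import *
plan([490,-265,200],[np.pi,0,1.83])
plan([328,-435,200],[np.pi,0,1.05])
E
```

```text
at [ 167.2 -602.2  195.5] [-3.142  0.     0.271] turn [-0.    -0.    -1.985] shift [ 2.0063 -1.1929 -0.0227] rows 10.4
at [ 167.2 -602.2  195.5] [-3.142  0.     0.271] turn [-0.    -0.    -0.992] shift [ 0.9984 -0.5905 -0.0227] rows 5.2
```

Call:
step_arm(moves=[[[0,0,-0.99],[1,-0.6,0],1],[[0,0,-0.99],[1,-0.6,0],1],[[0,0,-0.99],[1,-0.6,0],1],[[0,0,-0.99],[1,-0.6,0],1],[[0,0,-0.99],[1,-0.6,0],1],[[0,0,-0.99],[1,-0.6,0],1]])

```text
clock: 2.1
eef_pos: [330.2, -430.2, 195.6]
tcp_rot: [3.141, -0.001, 1.057]
contact_force: [-0.2, -0.3, -0.0]
opening: 1.001
grasp_force: 0.0
```

```bash
python3 - <<'E'
from h import *
plan([490,-265,200],[np.pi,0,1.83])
E
```

```text
at [ 330.2 -430.2  195.6] [ 3.141e+00 -1.000e-03  1.057e+00] turn [ 0.001 -0.001 -0.984] shift [ 1.1123  0.2898 -0.0206] rows 5.2
```

Call:
step_arm(moves=[[[0,0,-0.98],[1,0.29,0],1],[[0,0,-0.98],[1,0.29,0],1],[[0,0,-0.98],[1,0.29,0],1],[[0,0,-0.98],[1,0.29,0],1],[[0,0,-0.98],[1,0.29,0],1],[[0,0,-0.98],[1,0.29,0],1],[[0,0,-0.98],[1,0.29,0],1]])

```text
clock: 2.8
eef_pos: [477.4, -289.3, 195.4]
tcp_rot: [-3.141, 0.0, 1.815]
contact_force: [0.9, 0.6, -1.0]
opening: 0.999
grasp_force: 0.0
```

```bash
python3 - <<'E'
from h import *
np.set_printoptions(precision=1,suppress=True)
c=imaging.calibration("wrist"); snap("wrist","w1.png")
print(telemetry.sense()["eef_pos"],c)
for n,z in {"blade_tip":25,"holder_mouth":25,"holder":0}.items():
    for m in imaging.mark_of("wrist",n)[:1]: print(n,m["conf"],m["xy"],onz("wrist",m["xy"],z,c))
E
```

```text
[ 477.1 -289.6  195.4] {'fx': 371.64829954431775, 'fy': 371.64829954431775, 'cx': 323.8519723709925, 'cy': 234.08721616793895, 'cam_to_world': array([[   1. ,   -0.2,   -0.1,  460.5],
       [   0.2,    0.9,    0.3, -221.9],
       [  -0. ,   -0.3,    1. ,  374. ],
       [   0. ,    0. ,    0. ,    1. ]])}
holder_mouth 0.9 [343.6, 219.3] [ 499.1 -300.    25. ]
holder 0.82 [341.4, 282.8] [ 517.9 -375.2    0. ]
```

View pics/w1.png

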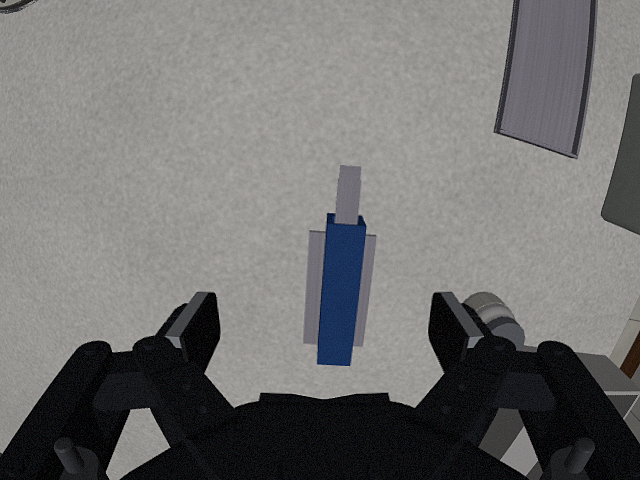

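The wrist view shows the blade from its tip at about (350,166) to the mouth at about (347,222). The holder runs straight down from (345,217) to (335,365).

```bash
python3 - <<'E'
from h import *
np.set_printoptions(precision=1,suppress=True)
c=imaging.calibration("wrist")
for uv,z in [((340.5,166),26.5),((361,166.5),26.5),((335.5,222),26.5),((359,223),26.5),((326.5,213),46),((365,217),46),((317.5,364.5),46),((351,365.5),46)]: print(uv,onz("wrist",uv,z,c))
t=(onz("wrist",(340.5,166),26.5,c)+onz("wrist",(361,166.5),26.5,c))/2
b=(onz("wrist",(335.5,222),26.5,c)+onz("wrist",(359,223),26.5,c))/2
d=t-b;print(t,b,np.degrees(np.arctan2(d[1],d[0])))
E
```

```text
(340.5, 166) [ 482.9 -251.    26.5]
(361, 166.5) [ 501.7 -246.7   26.5]
(335.5, 222) [ 491.8 -304.6   26.5]
(359, 223) [ 514.1 -300.    26.5]
(326.5, 213) [ 480.  -293.8   46. ]
(365, 217) [ 514.9 -288.9   46. ]
(317.5, 364.5) [ 510.9 -456.2   46. ]
(351, 365.5) [ 546.2 -449.1   46. ]
[ 492.3 -248.8   26.5] [ 503.  -302.3   26.5] 101.26281554992532
```

```bash
python3 - <<'E'
from h import *
plan([497,-272.3,60],[np.pi,0,1.766])
plan([497,-272.3,13],[np.pi,0,1.766])
E
```

```text
at [ 477.1 -289.7  195.5] [-3.141  0.     1.814] turn [-0.     0.     0.061] shift [0.0605 0.1179 0.6775] rows 2.8
at [ 477.1 -289.7  195.5] [-3.141  0.     1.814] turn [-0.     0.     0.061] shift [0.0606 0.1179 0.9125] rows 3.7
```

Call:
step_arm(moves=[[[0,0,0.06],[0.06,0.118,0.2],0.3],[[0,0,0.06],[0.06,0.118,0.4],0.3],[[0,0,0.06],[0.06,0.118,0.6],0.3],[[0,0,0.06],[0.06,0.118,0.75],0.3],[[0,0,0.06],[0.06,0.118,0.85],0.3],[[0,0,0.06],[0.06,0.118,0.91],0.3],[[0,0,0.06],[0.06,0.118,0.91],0.3],[[0,0,0.06],[0.06,0.118,0.91],0.3]], squeeze=60)

```text
clock: 3.8
eef_pos: [498.1, -271.9, 14.2]
tcp_rot: [3.141, 0.001, 1.77]
contact_force: [0.0, -0.5, -0.3]
opening: 0.653
grasp_force: 0.0
```

```bash
python3 - <<'E'
from h import *
plan([497,-272.3,13],[np.pi,0,1.766])
c=imaging.calibration("wrist"); snap("wrist","w2.png",(160,60,320,240),2)
E
```

```text
at [ 498.1 -271.9   14.2] [3.141e+00 1.000e-03 1.770e+00] turn [0.001 0.001 0.005] shift [-0.0007 -0.0058  0.0059] rows 0.0
```

View pics/w2.png

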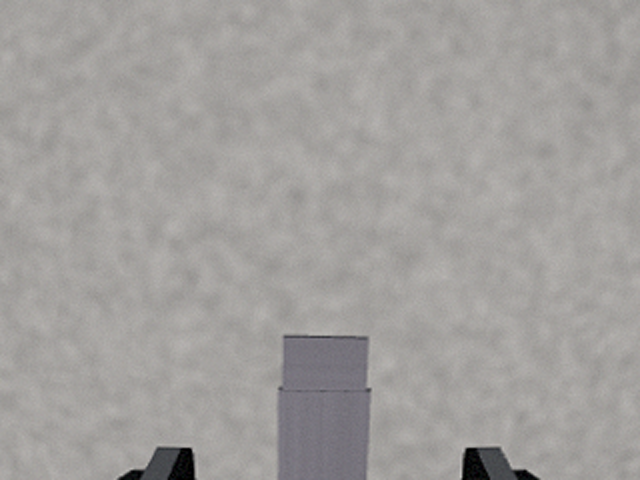

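The blade lies centred between the open fingers (blade 278–370, pads 193/463 in the crop). I'll close on it, then start drawing it out.

Call:
step_arm(moves=[[[0,0,0],[0,0,0],-1],[[0,0,0],[0,0,0],-1],[[0,0,0],[0,0,0],-1],[[0,0,0],[0,0,0],-1],[[0,0,0],[0,0,0],-1],[[0,0,0],[0,0,0],-1],[[0,0,0],[0,0,0],-1],[[0,0,0],[0,0,0],-1]], squeeze=80)

```text
clock: 4.65
eef_pos: [497.8, -271.3, 13.4]
tcp_rot: [-3.142, -0.0, 1.771]
contact_force: [0.4, -1.0, 0.7]
opening: 0.004
grasp_force: 0.0
```

Call:
step_arm(moves=[[[0,0,0],[0.08,0,0],-1],[[0,0,0],[0.18,0,0],-1],[[0,0,0],[0.28,0,0],-1],[[0,0,0],[0.38,0,0],-1],[[0,0,0],[0.48,0,0],-1],[[0,0,0],[0.58,0,0],-1],[[0,0,0],[0.68,0,0],-1],[[0,0,0],[0.68,0,0],-1]])

```text
clock: 5.45
eef_pos: [469.0, -134.8, 13.4]
tcp_rot: [-3.14, -0.001, 1.773]
contact_force: [-0.2, 0.7, 0.1]
opening: 0.003
grasp_force: 0.0
```

The fingers closed on nothing, so I'll look again.

```bash
python3 - <<'E'
from h import *
np.set_printoptions(precision=1,suppress=True)
c=imaging.calibration("wrist"); snap("wrist","w3.png")
for n,z in {"blade_tip":25,"holder_mouth":25}.items():
  for cam in("scene","side"):
    imaging.grab_frame(cam)
    for m in imaging.mark_of(cam,n)[:1]: print(n,m["conf"],m["xy"],onz(cam,m["xy"],z))
E
```

```text
blade_tip 0.71 [419.4, 307.1] [475.4 228.5  25. ]
holder_mouth 0.86 [251.2, 182.7] [ 511.7 -288.7   25. ]
holder_mouth 0.66 [360.9, 355.0] [ 502.8 -305.1   25. ]
```

View pics/w3.png

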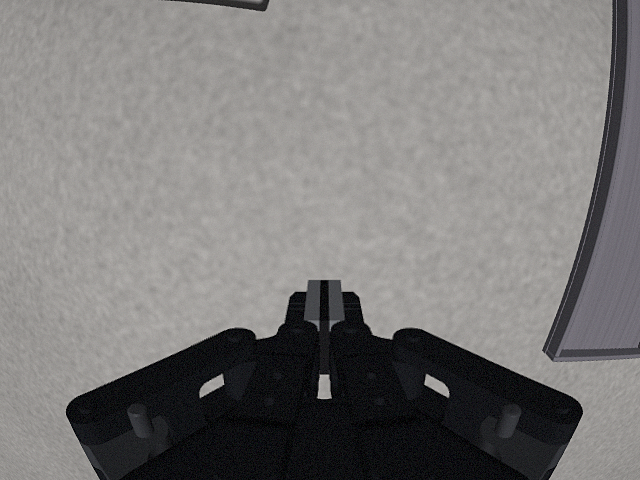

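```bash
python3 - <<'E'
from h import *
im=imaging.grab_frame("scene")[120:240,170:330,::-1]; im2=imaging.grab_frame("side")[270:450,290:450,::-1]
a=cv2.resize(im,(400,300),interpolation=cv2.INTER_CUBIC); b=cv2.resize(im2,(400,450),interpolation=cv2.INTER_CUBIC)
o=np.zeros((450,800,3),np.uint8); o[:300,:400]=a;o[:,400:]=b
cv2.imwrite("pics/c4.png",o)
E
```

```text
(no output)
```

View pics/c4.png

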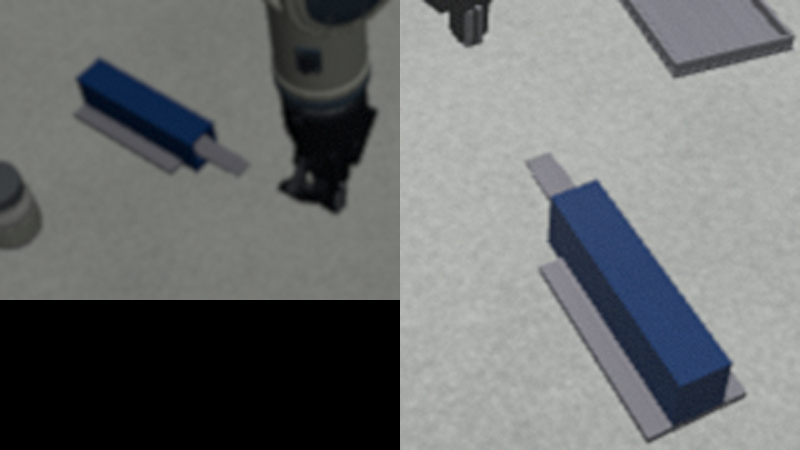

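```bash
python3 - <<'E'
from h import *
np.set_printoptions(precision=1,suppress=True)
c=imaging.calibration("wrist"); s=telemetry.sense()
off=np.array([498.1,-271.9,14.2])-s["eef_pos"]; T=np.array(c["cam_to_world"]); T[:3,3]+=off; c["cam_to_world"]=T
for z in (23,25,28):
  for uv in [(302,228),(344,228),(299,254),(345,254)]: print(z,uv,onz("wrist",uv,z,c))
d=np.array([498.1,-271.9,14.2])
for e in [(0,-11),(0,11)]:
  pass
def px(p):
  q=np.linalg.inv(T)@np.r_[p,1]; v=np.array([q[0],-q[1],-q[2]]); t=np.arctan2(np.hypot(v[0],v[1]),v[2]); u=v[:2]/np.hypot(*v[:2])*t*c["fx"]; return u+[c["cx"],c["cy"]]
print("tcp px",px(d),"grasp",px(d+[0,0,19]),"10behind",px(d+[0,0,10]), "tip",px([492.3,-248.8,26]))
E
```

```text
23 (302, 228) [ 482.9 -250.7   23. ]
23 (344, 228) [ 502.4 -246.7   23. ]
23 (299, 254) [ 483.9 -263.8   23. ]
23 (345, 254) [ 505.7 -259.4   23. ]
25 (302, 228) [ 482.9 -250.1   25. ]
25 (344, 228) [ 502.2 -246.2   25. ]
25 (299, 254) [ 483.9 -263.1   25. ]
25 (345, 254) [ 505.4 -258.7   25. ]
28 (302, 228) [ 482.9 -249.3   28. ]
28 (344, 228) [ 501.9 -245.5   28. ]
28 (299, 254) [ 483.9 -262.    28. ]
28 (345, 254) [ 505.  -257.7   28. ]
tcp px [324.5 268.2] grasp [324.5 282.9] 10behind [324.5 275.6] tip [322.2 229.7]
```

```bash
python3 - <<'E'
from h import *
np.set_printoptions(precision=1,suppress=True)
print(telemetry.sense()["eef_pos"])
ra=ray("side",(290+72/2.5,270+42/2.5)); rb=ray("scene",(170+338/2.5,120+208/2.5))
print(tri([ra,rb])); print(onz("side",(290+72/2.5,270+42/2.5),13),onz("scene",(170+338/2.5,120+208/2.5),13))
c=imaging.calibration("wrist")
for z in (13,20,30,40,50): print(z,onz("wrist",(325,280),z,c))
E
```

```text
[ 470.8 -138.3   13.4]
(array([ 471.2, -136.4,   43.8]), [np.float64(3.17864988624403), np.float64(3.1786498862441106)])
[ 483.2 -104.1   13. ] [ 454.1 -152.5   13. ]
13 [ 472.4 -144.9   13. ]
20 [ 471.8 -142.    20. ]
30 [ 470.9 -137.9   30. ]
40 [ 470.  -133.7   40. ]
50 [ 469.2 -129.5   50. ]
```

Both outside views put the fingertips about 25–30 mm higher than the reported TCP. The force reading also stayed at zero when the fingers shut, so they closed above the blade. I'll check with a careful touch on free bench.

Call:
step_arm(moves=[[[0,0,0],[0,0,0.04],-1],[[0,0,0],[0,0,0.07],-1],[[0,0,0],[0,0,0.09],-1],[[0,0,0],[0,0,0.09],-1]])

```text
clock: 6.4
eef_pos: [470.2, -137.8, -5.4]
tcp_rot: [-3.14, -0.001, 1.771]
contact_force: [0.2, -0.2, -0.0]
opening: -0.001
grasp_force: 0.0
```

Call:
step_arm(moves=[[[0,0,0],[0,0,0.01],-1],[[0,0,0],[0,0,0.02],-1],[[0,0,0],[0,0,0.02],-1]])

```text
clock: 6.7
eef_pos: [470.7, -138.0, -8.7]
tcp_rot: [-3.141, -0.0, 1.771]
contact_force: [0.8, 0.4, -0.2]
opening: 0.0
grasp_force: 0.0
```

Call:
step_arm(moves=[[[0,0,0],[0,0,0.02],-1],[[0,0,0],[0,0,0.04],-1],[[0,0,0],[0,0,0.04],-1]])

```text
clock: 7.0
eef_pos: [470.4, -137.9, -17.1]
tcp_rot: [-3.141, -0.0, 1.771]
contact_force: [-0.0, -0.6, 0.9]
opening: -0.003
grasp_force: 0.0
```

```bash
python3 - <<'E'
from h import *
np.set_printoptions(precision=1,suppress=True)
print(telemetry.sense()["eef_pos"])
im=imaging.grab_frame("side"); im2=imaging.grab_frame("scene"); 
a=cv2.resize(im[255:315,280:360,::-1],(400,300),interpolation=cv2.INTER_CUBIC)
b=cv2.resize(im2[175:235,270:350,::-1],(400,300),interpolation=cv2.INTER_CUBIC)
cv2.imwrite("pics/c5.png",np.hstack([a,b]))
E
```

```text
[ 470.4 -137.9  -17.1]
```

View pics/c5.png

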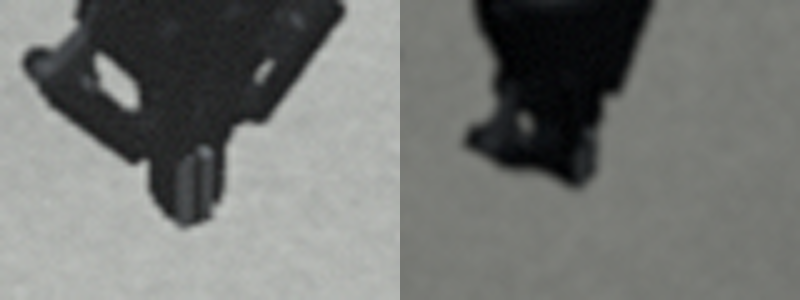

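```bash
python3 - <<'E'
from h import *
np.set_printoptions(precision=1,suppress=True)
ra=ray("side",(317.6,300)); rb=ray("scene",(306,212.4))
print(tri([ra,rb])); print(onz("side",(317.6,300),8),onz("scene",(306,212.4),8))
E
```

```text
(array([ 470.9, -134.7,    7.2]), [np.float64(1.6765403035908646), np.float64(1.6765403035908872)])
[ 472.1 -136.5    8. ] [ 469.6 -133.7    8. ]
```

The triangulated fingertips are at z ≈ 7 mm while the TCP reads −17, an offset of about 24 mm. I'll confirm it by touch.

Call:
step_arm(moves=[[[0,0,0],[0,0,0.01],-1],[[0,0,0],[0,0,0.02],-1],[[0,0,0],[0,0,0.02],-1]])

```text
clock: 7.4
eef_pos: [470.6, -138.0, -20.7]
tcp_rot: [-3.141, -0.0, 1.771]
contact_force: [-0.5, -0.2, -0.0]
opening: 0.001
grasp_force: 0.0
```

Call:
step_arm(moves=[[[0,0,0],[0,0,0.01],-1],[[0,0,0],[0,0,0.01],-1]])

```text
clock: 7.6
eef_pos: [470.6, -138.0, -22.7]
tcp_rot: [-3.141, -0.0, 1.771]
contact_force: [0.5, 0.8, 0.2]
opening: 0.0
grasp_force: 0.0
```

Call:
step_arm(moves=[[[0,0,0],[0,0,0.01],-1],[[0,0,0],[0,0,0.01],-1]])

```text
clock: 7.8
eef_pos: [470.6, -138.0, -24.7]
tcp_rot: [-3.141, -0.0, 1.771]
contact_force: [0.3, -0.2, 0.2]
opening: -0.001
grasp_force: 0.0
```

Call:
step_arm(moves=[[[0,0,0],[0,0,0.01],-1],[[0,0,0],[0,0,0.01],-1]])

```text
clock: 8.0
eef_pos: [470.6, -138.0, -26.7]
tcp_rot: [-3.141, -0.0, 1.771]
contact_force: [-0.5, 0.2, -0.7]
opening: -0.002
grasp_force: 0.0
```

Call:
step_arm(moves=[[[0,0,0],[0,0,0.01],-1],[[0,0,0],[0,0,0.01],-1]])

```text
clock: 8.2
eef_pos: [470.7, -138.0, -28.7]
tcp_rot: [-3.141, -0.0, 1.771]
contact_force: [0.8, 0.3, -0.2]
opening: 0.003
grasp_force: 0.0
```

Call:
step_arm(moves=[[[0,0,0],[0,0,0.01],-1],[[0,0,0],[0,0,0.01],-1]])

```text
clock: 8.4
eef_pos: [470.6, -138.0, -30.7]
tcp_rot: [-3.141, -0.0, 1.771]
contact_force: [-0.5, 0.0, 0.4]
opening: -0.002
grasp_force: 0.0
```

```bash
python3 - <<'E'
from h import *
im=imaging.grab_frame("side"); im2=imaging.grab_frame("scene"); 
a=cv2.resize(im[255:315,280:360,::-1],(400,300),interpolation=cv2.INTER_CUBIC)
b=cv2.resize(im2[175:235,270:350,::-1],(400,300),interpolation=cv2.INTER_CUBIC)
cv2.imwrite("pics/c6.png",np.hstack([a,b]))
E
```

```text
(no output)
```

View pics/c6.png

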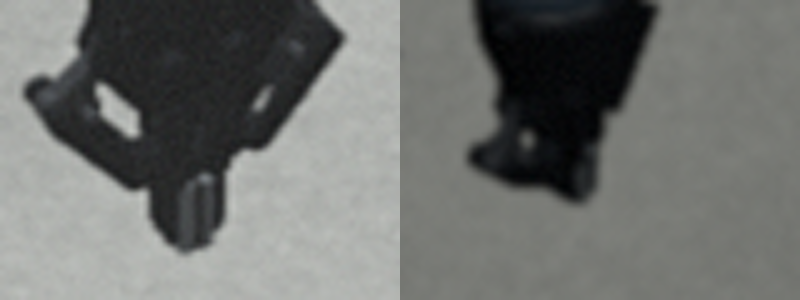

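Call:
step_arm(moves=[[[0,0,0],[0,0,0.01],-1],[[0,0,0],[0,0,0.01],-1]])

```text
clock: 8.7
eef_pos: [470.7, -138.0, -32.7]
tcp_rot: [-3.141, -0.0, 1.771]
contact_force: [0.1, -0.6, -0.1]
opening: 0.001
grasp_force: 0.0
```

Call:
step_arm(moves=[[[0,0,0],[0,0,0.01],-1],[[0,0,0],[0,0,0.01],-1]])

```text
clock: 8.9
eef_pos: [470.6, -138.0, -34.7]
tcp_rot: [-3.141, -0.0, 1.771]
contact_force: [0.1, -0.6, 0.4]
opening: -0.001
grasp_force: 0.0
```

Call:
step_arm(moves=[[[0,0,0],[0,0,0.01],-1],[[0,0,0],[0,0,0.01],-1]])

```text
clock: 9.1
eef_pos: [470.9, -138.0, -35.8]
tcp_rot: [3.141, 0.0, 1.771]
contact_force: [-3.6, 0.7, 14.9]
opening: 0.002
grasp_force: 7.5
```

Contact came at a TCP reading of about −35.5, so the real fingertip is 35.5 mm above the reported TCP (xy is right). I'll build that into the helper and go back to the blade.

```bash
cat >> h.py <<'E'
OFF=35.5
def tip(): s=telemetry.sense(); return s["eef_pos"]-OFF*R.from_euler("xyz",s["tcp_rot"]).apply([0,0,1])
def plant(p,rpy): plan(np.array(p)+OFF*R.from_euler("xyz",rpy).apply([0,0,1]),rpy)
E
python3 - <<'E'
from h import *
plant([497.3,-273,60],[np.pi,0,1.766])
plant([497.3,-273,13],[np.pi,0,1.766])
E
```

```text
at [ 470.9 -138.   -35.8] [3.141 0.    1.771] turn [0.    0.    0.006] shift [-0.6875 -0.0049 -0.3014] rows 3.0
at [ 470.9 -138.   -35.8] [3.141 0.    1.771] turn [0.    0.    0.006] shift [-0.6875 -0.0049 -0.0664] rows 2.8
```

Call:
step_arm(moves=[[[0,0,0],[0,0,-0.25],0.3],[[0,0,0],[-0.2,-0.005,-0.35],0.3],[[0,0,0],[-0.45,-0.005,-0.35],0.3],[[0,0,0],[-0.69,-0.005,-0.35],0.3],[[0,0,0],[-0.69,-0.005,-0.25],0.3],[[0,0,0],[-0.69,-0.005,-0.15],0.3],[[0,0,0],[-0.69,-0.005,-0.07],0.3],[[0,0,0],[-0.69,-0.005,-0.07],0.3]])

```text
clock: 9.9
eef_pos: [495.5, -272.7, -24.6]
tcp_rot: [-3.139, -0.003, 1.771]
contact_force: [-1.0, -0.1, -0.1]
opening: 0.647
grasp_force: 0.0
```

```bash
python3 - <<'E'
from h import *
plant([497.3,-273,13],[np.pi,0,1.766])
E
```

```text
at [ 495.5 -272.7  -24.6] [-3.139e+00 -3.000e-03  1.771e+00] turn [-0.004 -0.003  0.006] shift [-0.0032  0.0086 -0.0105] rows 0.1
```

Call:
step_arm(moves=[[[0,0,0],[0,0,0],-1],[[0,0,0],[0,0,0],-1],[[0,0,0],[0,0,0],-1],[[0,0,0],[0,0,0],-1],[[0,0,0],[0,0,0],-1],[[0,0,0],[0,0,0],-1]])

```text
clock: 10.5
eef_pos: [497.7, -273.6, -22.1]
tcp_rot: [3.141, 0.001, 1.771]
contact_force: [1.0, -0.7, 0.9]
opening: 0.217
grasp_force: 78.0
```

Gripped at 78 N. Now I'll draw it out 160 mm.

Call:
step_arm(moves=[[[0,0,0],[0.08,0,0],-1],[[0,0,0],[0.18,0,0],-1],[[0,0,0],[0.28,0,0],-1],[[0,0,0],[0.4,0,0],-1],[[0,0,0],[0.52,0,0],-1],[[0,0,0],[0.64,0,0],-1],[[0,0,0],[0.76,0,0],-1],[[0,0,0],[0.82,0,0],-1]])

```text
clock: 11.3
eef_pos: [462.3, -109.7, -22.8]
tcp_rot: [-3.139, -0.001, 1.773]
contact_force: [0.2, -0.5, 0.3]
opening: 0.219
grasp_force: 78.1
```

Call:
step_arm(moves=[[[0,0,0],[0,0,0],-1],[[0,0,0],[0,0,0],-1]])

```text
clock: 11.5
eef_pos: [464.7, -112.5, -22.5]
tcp_rot: [3.142, 0.0, 1.772]
contact_force: [-0.4, 0.1, -0.8]
opening: 0.217
grasp_force: 78.1
```

```bash
python3 - <<'E'
from h import *
np.set_printoptions(precision=1,suppress=True)
print(telemetry.sense())
im=imaging.grab_frame("side"); im2=imaging.grab_frame("wrist"); 
a=cv2.resize(im[240:420,280:440,::-1],(400,450),interpolation=cv2.INTER_CUBIC)
b=cv2.resize(im2[:,:,::-1],(400,300)); o=np.zeros((450,800,3),np.uint8);o[:,:400]=a;o[:300,400:]=b
cv2.imwrite("pics/c7.png",o)
E
```

```text
{'clock': 11.5, 'qpos': array([-0.2,  0.5,  2.1, -0. ,  0.6, -0.4]), 'qvel': array([-0.,  0., -0., -0., -0., -0.]), 'joint_efforts': array([  1. , -52.5, -17.2,   0. ,   0.1,   0.1]), 'eef_pos': array([ 464.7, -112.5,  -22.5]), 'tcp_rot': array([3.1, 0. , 1.8]), 'contact_force': array([-0.4,  0.1, -0.8]), 'wrist_torque': array([0.2, 0. , 0. ]), 'grasp_force': 78.06415915489197, 'opening': 0.2168599395318654}
```

View pics/c7.png

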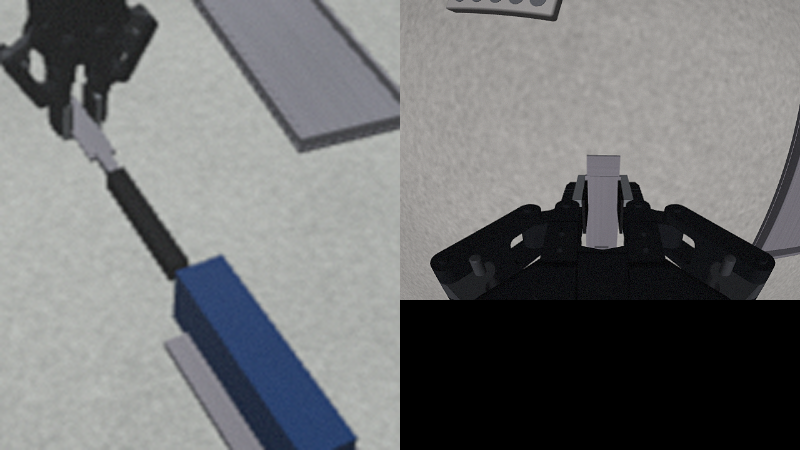

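The spatula is fully out, straight and level behind the fingers, with its handle end clear of the mouth (about (180,275) in the crop). I'll set it down and release.

Call:
step_arm(moves=[[[0,0,0],[0.1,0,0],-1],[[0,0,0],[0.1,0,0.03],-1],[[0,0,0],[0.1,0,0.05],-1],[[0,0,0],[0.1,0,0.057],-1],[[0,0,0],[0.1,0,0.057],-0.1],[[0,0,0],[0.1,0,0.057],-0.1],[[0,0,0],[0.1,0,0.057],-0.1],[[0,0,0],[0.1,0,0.057],-0.1]])

```text
clock: 12.4
eef_pos: [460.8, -93.3, -33.8]
tcp_rot: [3.141, 0.0, 1.771]
contact_force: [0.4, -0.3, -0.5]
opening: 0.449
grasp_force: 0.0
```

Call:
step_arm(moves=[[[0,0,0],[0,0,-0.2],0.1],[[0,0,0],[0,0,-0.4],0.1],[[0,0,0],[-0.25,0,-0.6],0.1],[[0,0,0],[-0.5,0,-0.6],0.1],[[0,0,0],[-0.6,0,-0.6],0.1],[[0,0,0],[-0.6,0,-0.6],0.1]])

```text
clock: 13.0
eef_pos: [486.3, -214.6, 87.3]
tcp_rot: [3.139, 0.003, 1.768]
contact_force: [-0.1, 0.0, -0.1]
opening: 0.549
grasp_force: 0.0
```

```bash
python3 - <<'E'
from h import *
np.set_printoptions(precision=1,suppress=True)
s=telemetry.sense(); c=imaging.calibration("wrist"); snap("wrist","w8.png"); print(s["eef_pos"],s["tcp_rot"])
im=cv2.imread("pics/w8.png"); 
for n,z in {"blade_tip":11,"handle_end":8,"spatula":0}.items():
    for m in imaging.mark_of("wrist",n)[:1]: print(n,m["conf"],m["xy"],onz("wrist",m["xy"],z,c))
E
```

```text
[ 486.3 -214.6   87.3] [3.1 0.  1.8]
handle_end 0.58 [321.3, 287.4] [ 493.4 -260.8    8. ]
spatula 0.93 [319.6, 217.4] [ 482.  -209.5    0. ]
```

View pics/w8.png

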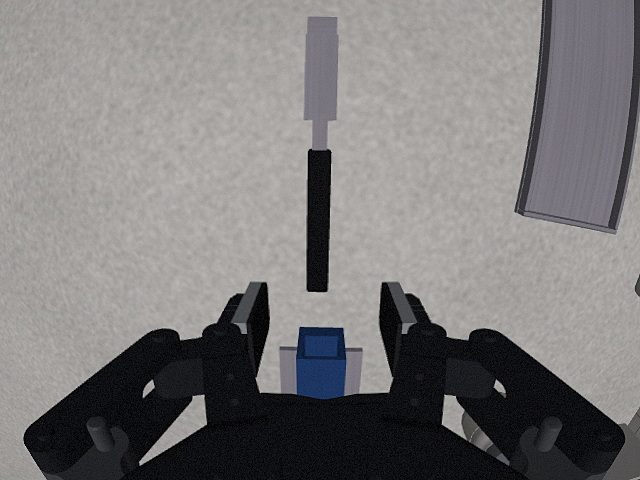

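The spatula lies flat and straight on the bench. The handle runs from (319,151) to (317,291) and the tip is at (322,18). That uses up my picture views, so from here I'll work from the networks and numbers.

```bash
python3 - <<'E'
from h import *
np.set_printoptions(precision=1,suppress=True)
c=imaging.calibration("wrist")
f=onz("wrist",(319,150.5),16,c); b=onz("wrist",(317.3,291),14,c); t=onz("wrist",(322.3,17.5),12,c)
print(f,b,t,np.linalg.norm(f-b)); d=t-b; y=np.arctan2(d[1],d[0]); print(y, np.arctan2(*(f-b)[1::-1]))
e=np.array([np.cos(y),np.sin(y)]); print("len tip-end",np.linalg.norm(d[:2]))
o=t[:2]-145*e; print("origin",o,b[:2]+52*e)
g=(o+b[:2]+52*e)/2-5*e
plant([*g,50],[np.pi,0,y]); plant([*g,2],[np.pi,0,y])
E
```

```text
[ 469.  -155.6   16. ] [ 487.7 -255.9   14. ] [452.6 -64.5  12. ] 102.0141235063379
1.752105270988245 1.7556789413375162
len tip-end 194.61696301704362
origin [ 478.8 -207.1] [ 478.3 -204.7]
at [ 483.8 -209.9   85.7] [-3.1 -0.   1.8] turn [-0. -0.  0.] shift [-0.  -0.   0.4] rows 1.4
at [ 483.8 -209.9   85.7] [-3.1 -0.   1.8] turn [-0. -0.  0.] shift [-0.  -0.   0.6] rows 2.4
```

```bash
python3 - <<'E'
from h import *
c=imaging.calibration("wrist"); im=imaging.grab_frame("wrist")[:,:,::-1]
g=cv2.cvtColor(im.copy(),cv2.COLOR_BGR2GRAY)
# re-detect dark handle between the fingers
m=(g[120:320,300:345]<60).astype(np.uint8); n,l,st,ce=cv2.connectedComponentsWithStats(m)
i=1+np.argmax(st[1:,4]); x,y,w,h,a=st[i]; ys,xs=np.where(l==i)
top=(300+xs[ys==y+2].mean(),120+y); bot=(300+xs[ys==y+h-3].mean(),120+y+h); print(top,bot,w,h)
f=onz("wrist",top,16,c); b=onz("wrist",bot,14,c)
yw=np.arctan2(*(f-b)[1::-1]); e=np.array([np.cos(yw),np.sin(yw)]); print(f,b,np.linalg.norm(f-b),yw)
o=(f[:2]+b[:2])/2; print("origin",o, "tip",o+145*e)
p=o-5*e
plant([*p,2],[np.pi,0,yw])
E
```

```text
(np.float64(322.0), np.int32(157)) (np.float64(319.0), np.int32(299)) 25 142
[ 471.77734816 -159.50169307   16.        ] [ 490.22252279 -262.09524937   14.        ] 104.257672438177 1.7486847069056066
origin [ 480.99993547 -210.79847122] tip [455.34194305 -68.08663771]
at [ 483.8 -209.7   85.7] [-3.141e+00 -1.000e-03  1.772e+00] turn [-0.001 -0.001  0.029] shift [-0.0283 -0.015   0.5959] rows 2.4
```

Call:
step_arm(moves=[[[0,0,0.03],[-0.028,-0.015,0.2],0.1],[[0,0,0.03],[-0.028,-0.015,0.4],0.1],[[0,0,0.03],[-0.028,-0.015,0.52],0.1],[[0,0,0.03],[-0.028,-0.015,0.58],0.1],[[0,0,0.03],[-0.028,-0.015,0.595],0.1],[[0,0,0.03],[-0.028,-0.015,0.595],0.1],[[0,0,0.03],[-0.028,-0.015,0.595],0.1]], squeeze=120)

```text
clock: 13.95
eef_pos: [483.6, -217.0, -31.8]
tcp_rot: [3.14, 0.001, 1.748]
contact_force: [0.0, -0.0, -0.4]
opening: 0.549
grasp_force: 0.0
```

Call:
step_arm(moves=[[[0,0,0],[0,0,0],-1],[[0,0,0],[0,0,0],-1],[[0,0,0],[0,0,0],-1],[[0,0,0],[0,0,0],-1],[[0,0,0],[0,0,0],-1],[[0,0,0],[0,0,0],-1]])

```text
clock: 14.55
eef_pos: [483.3, -217.1, -31.6]
tcp_rot: [3.14, 0.001, 1.747]
contact_force: [-2.4, 0.9, 12.6]
opening: 0.146
grasp_force: 118.1
```

Call:
step_arm(moves=[[[0,0,0],[0,0,-0.05],-1],[[0,0,0],[0,0,-0.2],-1],[[0,0,0],[0,0,-0.4],-1],[[0,0,0],[0,0,-0.6],-1],[[0,0,0],[0,0,-0.75],-1],[[0,0,0],[0,0,-0.75],-1]])

```text
clock: 15.15
eef_pos: [485.4, -218.1, 122.0]
tcp_rot: [3.135, 0.005, 1.747]
contact_force: [0.7, -0.6, -1.9]
opening: 0.146
grasp_force: 118.0
```

```bash
python3 - <<'E'
from h import *
print(telemetry.sense()["contact_force"],telemetry.sense()["grasp_force"])
plant([476,85,152],[np.pi,0,1.46])
E
```

```text
[ 0.74883739 -0.6438003  -1.94565735] 117.98635125160217
at [ 485.4 -218.1  122. ] [3.135 0.005 1.747] turn [0.009 0.005 0.366] shift [1.5005 0.2195 0.022 ] rows 6.1
```

Call:
step_arm(moves=[[[0,0,0.05],[0.15,0.02,0],-1],[[0,0,0.1],[0.35,0.05,0],-1],[[0,0,0.2],[0.55,0.08,0],-1],[[0,0,0.3],[0.75,0.11,0],-1],[[0,0,0.37],[0.95,0.14,0],-1],[[0,0,0.37],[1,0.15,0],-1]])

```text
clock: 15.75
eef_pos: [475.9, -11.7, 116.6]
tcp_rot: [-3.14, -0.001, 1.457]
contact_force: [-0.4, 0.5, -0.1]
opening: 0.145
grasp_force: 117.9
```

```bash
python3 - <<'E'
from h import *
plant([476,85,152],[np.pi,0,1.46])
E
```

```text
at [475.9 -11.7 116.6] [-3.140e+00 -1.000e-03  1.457e+00] turn [-0.002 -0.001 -0.004] shift [ 0.4805 -0.0543  0.0007] rows 1.9
```

Call:
step_arm(moves=[[[0,0,0],[0.2,-0.02,0],-1],[[0,0,0],[0.4,-0.05,0],-1],[[0,0,0],[0.48,-0.05,0],-1],[[0,0,0],[0.48,-0.05,0],-1],[[0,0,0],[0.48,-0.05,0],-1]])

```text
clock: 16.25
eef_pos: [477.7, 81.4, 116.7]
tcp_rot: [-3.141, 0.001, 1.458]
contact_force: [-0.2, -0.1, -1.2]
opening: 0.146
grasp_force: 117.9
```

```bash
python3 - <<'E'
from h import *
np.set_printoptions(precision=1,suppress=True)
s=telemetry.sense(); print(s["eef_pos"],s["tcp_rot"])
cs={k:imaging.calibration(k) for k in("wrist","scene","side")}
for k in cs:
    im=imaging.grab_frame(k)
    if k=="wrist": cv2.imwrite("pics/w9.png",im[:,:,::-1])
R0=R.from_euler("xyz",s["tcp_rot"]); tp=tip()
for n,z in {"blade_tip":155,"lid_hinge":50,"lid_front":58,"slot":44,"tipbox":0}.items():
    rs=[]
    for k in cs:
        m=imaging.mark_of(k,n)
        if m and m[0]["conf"]>.4:
            rs.append(ray(k,m[0]["xy"],cs[k])); print(n,k,round(m[0]["conf"],2),np.array(m[0]["xy"]),onz(k,m[0]["xy"],z,cs[k]))
    if len(rs)>1: p,e=tri(rs); print("  tri",p,np.array(e), "in tool",R0.inv().apply(p-tp))
E
```

```text
[477.7  81.4 116.7] [-3.1  0.   1.5]
blade_tip scene 0.92 [424.2 289.7] [498.1 235.7 155. ]
blade_tip side 0.45 [287.  153.1] [494.7 241.5 155. ]
  tri [496.  236.5 156.1] [2.5 2.5] in tool [156.8   0.5  -3.8]
lid_hinge scene 0.73 [229.4 172.5] [ 539.2 -334.7   50. ]
lid_hinge side 0.6 [283.1 176.4] [497.1 323.5  50. ]
  tri [ 515.7 -155.7  267.3] [105.4 105.4] in tool [-230.8   64.  -114.8]
lid_front scene 0.63 [420.1 304.1] [483.6 231.2  58. ]
lid_front side 0.74 [283.8 186.8] [484.4 250.1  58. ]
  tri [484.1 233.5  65.7] [2.8 2.8] in tool [152.5 -11.   86.6]
slot scene 0.9 [423.2 310.7] [484.4 242.9  44. ]
slot side 0.62 [290.4 194.8] [496.9 229.   44. ]
  tri [491.6 240.1  41.8] [8. 8.] in tool [160.   -4.3 110.5]
tipbox scene 0.9 [431.6 335.3] [496.5 284.2   0. ]
tipbox side 0.97 [286.1 201.2] [493.3 274.1   0. ]
  tri [494.7 283.4  -5.3] [0.4 0.4] in tool [203.4  -6.  157.6]
```

```bash
python3 - <<'E'
from h import *
np.set_printoptions(precision=1,suppress=True)
for k,seed,box,z in (("scene",(437,323),(395,290,85,75),58),("side",(286,185),(258,170,60,45),58)):
    im=cv2.imread(f"pics/{k}0.png"); g=cv2.GaussianBlur(cv2.cvtColor(im,cv2.COLOR_BGR2GRAY),(3,3),0)
    x,y,w,h=box; print(k,"seed",g[seed[1],seed[0]])
    v=int(g[seed[1],seed[0]])
    m=np.zeros((482,642),np.uint8); cv2.floodFill(g.copy(),m,seed,255,18,18,cv2.FLOODFILL_FIXED_RANGE|cv2.FLOODFILL_MASK_ONLY|(255<<8)); m=m[1:-1,1:-1]
    ct=max(cv2.findContours(m,cv2.RETR_EXTERNAL,cv2.CHAIN_APPROX_NONE)[0],key=cv2.contourArea)[:,0]
    P=np.array([onz(k,p,z)[:2] for p in ct],np.float32); r_=cv2.minAreaRect(P); print(len(ct),cv2.boundingRect(ct),"rect",np.array(r_[0]),np.array(r_[1]),r_[2])
# tray: same with corner
for k,seed in (("scene",(268,296)),("side",(395,258))):
    im=cv2.imread(f"pics/{k}0.png"); g=cv2.GaussianBlur(cv2.cvtColor(im,cv2.COLOR_BGR2GRAY),(3,3),0)
    m=np.zeros((482,642),np.uint8); cv2.floodFill(g.copy(),m,seed,255,12,12,cv2.FLOODFILL_FIXED_RANGE|cv2.FLOODFILL_MASK_ONLY|(255<<8)); m=m[1:-1,1:-1]
    ct=max(cv2.findContours(m,cv2.RETR_EXTERNAL,cv2.CHAIN_APPROX_NONE)[0],key=cv2.contourArea)[:,0]
    P=np.array([onz(k,p,4)[:2] for p in ct],np.float32); r_=cv2.minAreaRect(P); print(k,"tray",cv2.boundingRect(ct),np.array(r_[0]),np.array(r_[1]),r_[2])
E
```

```text
scene seed 59
102 (412, 302, 50, 46) rect [493.4 283. ] [58.9 89.1] 84.80937194824219
side seed 94
81 (268, 176, 34, 12) rect [492.  279.8] [57.3 87.2] 85.45832824707031
scene tray (210, 248, 117, 101) [680.1 -40.8] [115.2 267.5] 3.734592914581299
side tray (356, 226, 86, 69) [680.1 -36.5] [ 97.  240.8] 3.753138303756714
```

```bash
cat >> h.py <<'E'
BY=1.485; BO=np.array([495,283.]); LT=153.
def box(xt,zf,pitch=0):
    "fingertip pose putting blade tip at box x=xt, fingertip height zf"
    p=BO+(xt-LT)*np.array([np.cos(BY),np.sin(BY)]); plant([*p,zf],[np.pi,0,BY])
E
python3 - <<'E'
from h import *
box(-60,53)
E
```

```text
at [478.1  81.9 117.1] [ 3.141 -0.     1.457] turn [ 0.    -0.    -0.036] shift [-0.056  -0.0006  0.4981] rows 2.0
```

Call:
step_arm(moves=[[[0,0,-0.036],[-0.056,0,0.1],-1],[[0,0,-0.036],[-0.056,0,0.25],-1],[[0,0,-0.036],[-0.056,0,0.4],-1],[[0,0,-0.036],[-0.056,0,0.48],-1],[[0,0,-0.036],[-0.056,0,0.5],-1],[[0,0,-0.036],[-0.056,0,0.5],-1]])

```text
clock: 17.75
eef_pos: [476.6, 70.7, 16.8]
tcp_rot: [-3.141, 0.0, 1.485]
contact_force: [0.2, 0.1, -0.8]
opening: 0.15
grasp_force: 117.9
```

```bash
python3 - <<'E'
from h import *
np.set_printoptions(precision=1,suppress=True)
s=telemetry.sense(); print(s["eef_pos"],s["tcp_rot"],s["contact_force"],s["wrist_torque"])
cs={k:imaging.calibration(k) for k in("wrist","scene","side")}
for k in cs: cv2.imwrite(f"pics/{k}10.png",imaging.grab_frame(k)[:,:,::-1])
R0=R.from_euler("xyz",s["tcp_rot"]); tp=tip()
for n,z in {"blade_tip":60,"slot":44}.items():
    rs=[]
    for k in cs:
        m=imaging.mark_of(k,n)
        if m and m[0]["conf"]>.3:
            rs.append(ray(k,m[0]["xy"],cs[k])); print(n,k,round(m[0]["conf"],2),np.array(m[0]["xy"]),onz(k,m[0]["xy"],z,cs[k]))
    if len(rs)>1: p,e=tri(rs); print("  tri",p,np.array(e), "in tool",R0.inv().apply(p-tp))
E
```

```text
[476.6  70.7  16.8] [-3.1  0.   1.5] [ 0.2  0.1 -0.8] [-0. -0.  0.]
blade_tip scene 0.87 [415.6 301.6] [486.7 221.3  60. ]
slot scene 0.73 [266.9 294.8] [692.3 -18.7  44. ]
slot side 0.85 [288.6 191.8] [495.7 245.7  44. ]
  tri [585.3  42.9 126.7] [127.4 127.4] in tool [-18.7 109.6 -73.2]
```

Call:
step_arm(moves=[[[0,0,0],[0,0,0.03],-1],[[0,0,0],[0,0,0.06],-1],[[0,0,0],[0,0,0.075],-1],[[0,0,0],[0,0,0.075],-1]])

```text
clock: 18.6
eef_pos: [476.2, 70.6, 1.3]
tcp_rot: [-3.14, 0.0, 1.485]
contact_force: [-1.0, 1.1, -0.5]
opening: 0.145
grasp_force: 117.9
```

Call:
step_arm(moves=[[[0,0,0],[0,0,0.01],-1],[[0,0,0],[0,0,0.01],-1]])

```text
clock: 18.8
eef_pos: [476.7, 70.7, -0.1]
tcp_rot: [-3.141, 0.0, 1.485]
contact_force: [0.3, -0.1, -0.8]
opening: 0.147
grasp_force: 117.9
```

Call:
step_arm(moves=[[[0,0,0],[0,0,0.01],-1],[[0,0,0],[0,0,0.01],-1]])

```text
clock: 19.0
eef_pos: [476.7, 70.7, -2.0]
tcp_rot: [-3.141, 0.0, 1.485]
contact_force: [-0.4, -0.1, -1.0]
opening: 0.144
grasp_force: 117.9
```

Call:
step_arm(moves=[[[0,0,0],[0,0,0.01],-1],[[0,0,0],[0,0,0.01],-1]])

```text
clock: 19.2
eef_pos: [477.0, 70.7, -4.0]
tcp_rot: [3.141, -0.0, 1.485]
contact_force: [0.1, -0.4, 0.3]
opening: 0.146
grasp_force: 118.1
```

Call:
step_arm(moves=[[[0,0,0],[0,0,0.01],-1],[[0,0,0],[0,0,0.01],-1]])

```text
clock: 19.4
eef_pos: [477.0, 70.8, -5.9]
tcp_rot: [3.141, -0.0, 1.485]
contact_force: [0.1, -0.6, 2.3]
opening: 0.149
grasp_force: 118.4
```

The blade touched the guide floor at a TCP reading of about −5. I'll raise it to mid-slot and push in.

Call:
step_arm(moves=[[[0,0,0],[0,0,-0.026],-1],[[0,0,0],[0.03,0,-0.026],-1],[[0,0,0],[0.06,0,-0.026],-1],[[0,0,0],[0.09,0,-0.026],-1],[[0,0,0],[0.12,0,-0.026],-1],[[0,0,0],[0.12,0,-0.026],-1]])

```text
clock: 20.0
eef_pos: [478.9, 95.5, -0.8]
tcp_rot: [3.142, -0.0, 1.486]
contact_force: [0.4, 0.6, -0.7]
opening: 0.146
grasp_force: 118.0
```

```bash
python3 - <<'E'
from h import *
s=telemetry.sense(); print(s["wrist_torque"])
imaging.grab_frame("scene")
for m in imaging.mark_of("scene","blade_tip")[:1]: print(m, onz("scene",m["xy"],43))
E
```

```text
[-0.03845764  0.03841342 -0.00945729]
```

No resistance, and the tip has gone from view, so it is in the slot. Pushing further and then lifting.

Call:
step_arm(moves=[[[0,0,0],[0.04,0,0],-1],[[0,0,0],[0.08,0,0],-1],[[0,0,0],[0.1,0,0],-1],[[0,0,0],[0.1,0,0],-1]])

```text
clock: 20.5
eef_pos: [480.7, 115.2, -0.7]
tcp_rot: [3.141, -0.0, 1.486]
contact_force: [1.6, -0.1, -1.0]
opening: 0.146
grasp_force: 118.0
```

Call:
step_arm(moves=[[[0,0,0],[0,0,-0.015],-1],[[0,0,0],[0,0,-0.03],-1],[[0,0,0],[0,0,-0.045],-1],[[0,0,0],[0,0,-0.06],-1],[[0,0,0],[0,0,-0.06],-1],[[0,0,0],[0,0,-0.06],-1]])

```text
clock: 21.1
eef_pos: [480.6, 114.5, 11.4]
tcp_rot: [3.141, -0.0, 1.485]
contact_force: [0.3, 0.1, -2.0]
opening: 0.145
grasp_force: 117.7
```

Call:
step_arm(moves=[[[0,0,0],[0,0,-0.02],-1],[[0,0,0],[0,0,-0.04],-1],[[0,0,0],[0,0,-0.06],-1],[[0,0,0],[0,0,-0.08],-1],[[0,0,0],[0.01,0,-0.1],-1],[[0,0,0],[0.02,0,-0.12],-1],[[0,0,0],[0.02,0,-0.12],-1]])

```text
clock: 21.8
eef_pos: [481.2, 118.8, 35.9]
tcp_rot: [3.141, -0.0, 1.485]
contact_force: [-0.6, -1.4, -1.9]
opening: 0.146
grasp_force: 117.8
```

```bash
python3 - <<'E'
from h import *
np.set_printoptions(precision=1,suppress=True)
rs=[]
for k in("scene","side"):
    imaging.grab_frame(k)
    for n,z in(("lid_front",85),("blade_tip",80)):
        m=imaging.mark_of(k,n)
        if m: print(k,n,round(m[0]["conf"],2),np.array(m[0]["xy"]),onz(k,m[0]["xy"],z))
        if m and n=="lid_front": rs.append(ray(k,m[0]["xy"]))
if len(rs)>1: print(tri(rs))
E
```

```text
scene lid_front 0.82 [426.4 304.4] [487.1 245.7  85. ]
scene blade_tip 0.74 [433.6 314. ] [491.  268.5  80. ]
side blade_tip 0.64 [286.2 176.2] [494.7 264.9  80. ]
```

The lid is riding on the blade at about 0.5 rad. I'll swing it open along the arc.

Call:
step_arm(moves=[[[0,0,0],[0.015,0,-0.025],-1],[[0,0,0],[0.035,0,-0.05],-1],[[0,0,0],[0.055,0,-0.075],-1],[[0,0,0],[0.08,0,-0.095],-1],[[0,0,0],[0.105,0,-0.115],-1],[[0,0,0],[0.135,0,-0.13],-1],[[0,0,0],[0.16,0,-0.14],-1],[[0,0,0],[0.19,0,-0.15],-1]])

```text
clock: 22.9
eef_pos: [484.4, 157.0, 65.6]
tcp_rot: [3.141, -0.0, 1.485]
contact_force: [-0.9, -2.0, -0.3]
opening: 0.144
grasp_force: 118.0
```

Call:
step_arm(moves=[[[0,0,0],[0.03,0,-0.005],-1],[[0,0,0],[0.06,0,-0.01],-1],[[0,0,0],[0.085,0,-0.01],-1],[[0,0,0],[0.105,0,-0.01],-1],[[0,0,0],[0.12,0,-0.01],-1],[[0,0,0],[0.12,0,-0.01],-1]])

```text
clock: 23.5
eef_pos: [486.3, 180.7, 67.2]
tcp_rot: [-3.142, -0.0, 1.485]
contact_force: [-0.0, 0.1, -1.2]
opening: 0.145
grasp_force: 118.0
```

```bash
python3 - <<'E'
from h import *
np.set_printoptions(precision=1,suppress=True)
print(tip())
e=np.array([np.cos(BY),np.sin(BY)]); n_=np.array([-e[1],e[0]])
rs={}
for k in("scene","side"):
    imaging.grab_frame(k)
    for n in("lid_front","blade_tip","lid_hinge"):
        m=imaging.mark_of(k,n)
        if m: print(k,n,round(m[0]["conf"],2),np.array(m[0]["xy"])); rs.setdefault(n,[]).append(ray(k,m[0]["xy"]))
for n,v in rs.items():
    if len(v)>1: p,er=tri(v); print(n,p,np.array(er),"box",(p[:2]-BO)@e,p[2])
    else:
        o,d=v[0]; t=-((o[:2]-BO)@n_)/(d[:2]@n_); p=o+t*d; print(n,"on mid-plane",p,"box x",(p[:2]-BO)@e)
E
```

```text
[486.3 180.7 102.7]
scene lid_front 0.9 [464.3 331.7]
scene blade_tip 0.71 [459.9 336. ]
scene lid_hinge 0.63 [453.5 337.8]
side lid_front 0.75 [278.9 139.8]
side blade_tip 0.5 [279.2 152.5]
side lid_hinge 0.72 [256.3 254.3]
lid_front [500.3 342.5 145.2] [7.1 7.1] box 59.71946317202496 145.21317374339472
blade_tip [498.2 338.9 111.1] [6.4 6.4] box 55.950258721802335 111.09001514722976
lid_hinge [ 396.6  302.8 -179.8] [6.6 6.6] box 11.304858586605333 -179.75735800851558
```

Call:
step_arm(moves=[[[0,0,0],[0.01,0,0],-1],[[0,0,0],[0.02,0,0],-1],[[0,0,0],[0.02,0,0],-1]])

```text
clock: 24.2
eef_pos: [486.6, 184.4, 67.2]
tcp_rot: [-3.142, 0.0, 1.485]
contact_force: [1.0, -0.8, -1.2]
opening: 0.148
grasp_force: 117.9
```

```bash
python3 - <<'E'
from h import *
# tray placing: tray x axis at 93.7 deg, centre (680,-38); spatula handed so that its middle (x=46.5) is at centre
print(telemetry.sense()["qpos"].round(2))
for a in (np.radians(93.7),np.radians(-86.3)):
    e=np.array([np.cos(a),np.sin(a)]); g=np.array([680,-38])-(46.5+8)*e; print(a,g)
    plant([*g,150],[np.pi,0,a])
plant([486-20,100,165],[np.pi,0,1.485])
E
```

```text
[ 0.36  0.36  1.96 -0.    0.82  0.45]
1.6353735091186867 [683.5170108 -92.3864012]
at [486.6 184.4  67.2] [-3.142  0.     1.485] turn [-0.     0.    -0.191] shift [-1.2948  1.0995 -0.2363] rows 6.9
-1.5062191444711064 [676.4829892  16.3864012]
at [486.6 184.4  67.2] [-3.142  0.     1.485] turn [0.    0.    3.809] shift [-0.756   1.018  -0.2363] rows 20.0
at [486.6 184.4  67.2] [-3.142  0.     1.485] turn [-0.  0.  0.] shift [-0.4294 -0.0663 -0.3112] rows 2.1
```

Call:
step_arm(moves=[[[0,0,0],[-0.15,0,0],-1],[[0,0,0],[-0.35,0,0],-1],[[0,0,0],[-0.55,0,-0.1],-1],[[0,0,-0.05],[-0.75,0.15,-0.2],-1],[[0,0,-0.1],[-0.9,0.3,-0.24],-1],[[0,0,-0.15],[-0.95,0.5,-0.24],-1],[[0,0,-0.19],[-1,0.7,-0.24],-1],[[0,0,-0.19],[-1,0.8,-0.24],-1]])

```text
clock: 25.0
eef_pos: [632.2, -30.4, 115.7]
tcp_rot: [3.139, 0.0, 1.634]
contact_force: [-0.5, 1.6, -1.1]
opening: 0.145
grasp_force: 118.0
```

```bash
python3 - <<'E'
from h import *
plant([683.5,-92.4,150],[np.pi,0,1.635])
E
```

```text
at [632.2 -30.4 115.7] [3.139 0.    1.634] turn [ 0.004  0.001 -0.002] shift [-0.3254  0.2365  0.0067] rows 1.6
```

Call:
step_arm(moves=[[[0,0,0],[-0.15,0.1,0],-1],[[0,0,0],[-0.32,0.2,0],-1],[[0,0,0],[-0.32,0.22,0],-1],[[0,0,0],[-0.32,0.22,0],-1],[[0,0,0],[-0.32,0.22,0],-1]])

```text
clock: 25.5
eef_pos: [676.0, -89.0, 114.9]
tcp_rot: [-3.141, -0.001, 1.634]
contact_force: [0.0, 0.6, -0.6]
opening: 0.143
grasp_force: 118.0
```

```bash
python3 - <<'E'
from h import *
np.set_printoptions(precision=1,suppress=True)
s=telemetry.sense(); c=imaging.calibration("wrist"); w=imaging.grab_frame("wrist")
rs={}
for k in("wrist","scene","side"):
    if k!="wrist": imaging.grab_frame(k)
    cc=c if k=="wrist" else imaging.calibration(k)
    for n,z in(("tray",0),("lid_front",140)):
        for m in imaging.mark_of(k,n)[:1]: print(k,n,round(m["conf"],2),np.array(m["xy"]),onz(k,m["xy"],z,cc)); rs.setdefault(n,[]).append(ray(k,m["xy"],cc))
for n,v in rs.items(): print(n,tri(v))
plant([683.5,-92.4,60],[np.pi,0,1.635])
plant([683.5,-92.4,8.5],[np.pi,0,1.635])
E
```

```text
wrist tray 0.62 [332.2 151.9] [678.7 -36.2   0. ]
scene tray 0.76 [267.3 295. ] [682.  -36.8   0. ]
scene lid_front 0.92 [469.3 331.6] [498.6 346.5 140. ]
side tray 0.57 [379.8 400.5] [ 509.5 -381.1    0. ]
side lid_front 0.91 [278.6 140.8] [495.3 356.8 140. ]
tray (array([ 642.9, -125.6, -329.1]), [np.float64(83.40021280672961), np.float64(58.4181744600583), np.float64(38.42249309601167)])
lid_front (array([496.5, 347.6, 142.4]), [np.float64(3.067934181591337), np.float64(3.0679341815912546)])
at [676.7 -89.5 115.4] [ 3.1 -0.   1.6] turn [ 0. -0. -0.] shift [-0.   0.   0.5] rows 1.8
at [676.7 -89.5 115.4] [ 3.1 -0.   1.6] turn [ 0. -0. -0.] shift [-0.   0.   0.7] rows 2.9
```

The lid stands at about 1.7 rad and the tray centre is confirmed. Lowering into the tray.

Call:
step_arm(moves=[[[0,0,0],[-0.01,0.034,0.15],-1],[[0,0,0],[-0.01,0.034,0.35],-1],[[0,0,0],[-0.01,0.034,0.5],-1],[[0,0,0],[-0.01,0.034,0.6],-1],[[0,0,0],[-0.01,0.034,0.65],-1],[[0,0,0],[-0.01,0.034,0.67],-1],[[0,0,0],[-0.01,0.034,0.67],-1],[[0,0,0],[-0.01,0.034,0.67],-1]])

```text
clock: 26.75
eef_pos: [684.7, -91.5, -17.4]
tcp_rot: [3.14, 0.0, 1.634]
contact_force: [0.3, 0.2, -1.1]
opening: 0.145
grasp_force: 118.0
```

Call:
step_arm(moves=[[[0,0,0],[0,0,0.015],-1],[[0,0,0],[0,0,0.025],-1],[[0,0,0],[0,0,0.025],-1]])

```text
clock: 27.05
eef_pos: [683.7, -91.3, -23.6]
tcp_rot: [3.142, -0.0, 1.634]
contact_force: [0.5, 0.5, -0.6]
opening: 0.146
grasp_force: 118.0
```

Call:
step_arm(moves=[[[0,0,0],[0,0,0.01],-1],[[0,0,0],[0,0,0.01],-1]])

```text
clock: 27.25
eef_pos: [683.6, -91.3, -25.9]
tcp_rot: [-3.141, -0.0, 1.634]
contact_force: [0.4, 0.5, -1.5]
opening: 0.14
grasp_force: 118.0
```

Call:
step_arm(moves=[[[0,0,0],[0,0,0.008],-1],[[0,0,0],[0,0,0.008],-1]])

```text
clock: 27.45
eef_pos: [683.7, -91.3, -27.5]
tcp_rot: [-3.142, -0.0, 1.634]
contact_force: [0.0, 0.2, -1.3]
opening: 0.148
grasp_force: 118.2
```

Call:
step_arm(moves=[[[0,0,0],[0,0,0.004],-1],[[0,0,0],[0,0,0.004],-0.1],[[0,0,0],[0,0,0.004],-0.1],[[0,0,0],[0,0,0.004],-0.1],[[0,0,0],[0,0,0.004],-0.1],[[0,0,0],[0,0,0.004],-0.1]])

```text
clock: 28.05
eef_pos: [683.7, -91.3, -28.2]
tcp_rot: [-3.141, -0.0, 1.634]
contact_force: [1.3, 0.2, -0.1]
opening: 0.447
grasp_force: 0.0
```

Call:
step_arm(moves=[[[0,0,0],[0,0,-0.1],-0.1],[[0,0,0],[0,0,-0.25],-0.1],[[0,0,0],[0,0,-0.45],-0.1],[[0,0,0],[0,0,-0.65],-0.1],[[0,0,0],[-0.2,0,-0.8],-0.1],[[0,0,0],[-0.3,0,-0.8],-0.1],[[0,0,0],[-0.3,0,-0.8],-0.1],[[0,0,0],[-0.3,0,-0.8],-0.1]])

```text
clock: 28.85
eef_pos: [686.7, -151.4, 130.8]
tcp_rot: [-3.14, -0.001, 1.633]
contact_force: [-0.5, 0.7, -0.9]
opening: 0.451
grasp_force: 0.0
```

```bash
python3 - <<'E'
from h import *
np.set_printoptions(precision=1,suppress=True)
cs={k:imaging.calibration(k) for k in("wrist","scene","side")}
e=np.array([np.cos(np.radians(93.7)),np.sin(np.radians(93.7))])
for k in cs: cv2.imwrite(f"pics/{k}11.png",imaging.grab_frame(k)[:,:,::-1])
for n,z in {"blade_tip":15,"handle_end":12,"spatula":4,"lid_front":140,"tray":0,"bottle":0,"jar":0,"beaker":0,"tube_rack":0,"microplate":0,"spare_box":0}.items():
    for k in cs:
        m=imaging.mark_of(k,n)
        if m and m[0]["conf"]>.4:
            p=onz(k,m[0]["xy"],z,cs[k]); q=p[:2]-[680,-37]; print(n,k,round(m[0]["conf"],2),p, "tray",np.array([q@e,-q[0]*e[1]+q[1]*e[0]]) if z in(15,12,4) else "")
E
```

```text
blade_tip scene 0.68 [684.3  62.8  15. ] tray [ 99.3 -10.8]
blade_tip side 0.6 [669.   71.8  15. ] tray [109.2   3.9]
handle_end wrist 0.97 [ 687.1 -133.7   12. ] tray [-96.9  -0.8]
handle_end side 0.71 [ 687.6 -132.7   12. ] tray [-96.   -1.4]
spatula wrist 0.71 [683.  -87.4   4. ] tray [-50.5   0.3]
spatula scene 0.9 [681.1 -82.8   4. ] tray [-45.7   1.9]
spatula side 0.9 [676. -84.   4.] tray [-46.6   7. ]
lid_front scene 0.64 [493.9 344.6 140. ] tray 
lid_front side 0.94 [494.3 362.7 140. ] tray 
tray wrist 0.87 [679.7 -38.8   0. ] tray 
tray scene 0.65 [ 678.9 -143.5    0. ] tray 
tray side 0.63 [678.3 -44.4   0. ] tray 
bottle scene 0.79 [694.8 259.3   0. ] tray 
bottle side 0.81 [696.7 254.2   0. ] tray 
jar scene 0.65 [ 699.1 -363.7    0. ] tray 
jar side 0.94 [ 689.3 -371.3    0. ] tray 
beaker wrist 0.42 [679.2 -40.8   0. ] tray 
beaker scene 0.58 [313.9 357.6   0. ] tray 
beaker side 0.85 [306.  394.1   0. ] tray 
tube_rack scene 0.57 [670.7 412.    0. ] tray 
tube_rack side 0.98 [670.1 412.9   0. ] tray 
microplate wrist 0.91 [375.4  52.6   0. ] tray 
microplate scene 0.8 [380.   59.3   0. ] tray 
microplate side 0.91 [376.1  65.7   0. ] tray 
spare_box scene 0.75 [490.9 467.4   0. ] tray
```

The spatula lies centred in the tray with its ends at about −97 and +100 mm along it. The lid is standing, and the bystanders are where they were. I'm handing it in.

```bash
python3 -c "
from rig import r
print(r.sign_off())"
```

```text
the job is handed in; nothing more can be done
None
```

I handed the job in at about 30 s of the 54 s. By my own measurements, the spatula came out of the holder and levered the lid up, the lid stands open at about 1.7 rad, and the spatula lies flat in the tray with the other things undisturbed; sign-off gave no verdict.

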